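# Load two power modules on a tilted clamping stand and lock its collar

## Task

Put the two white power modules into the two black-cornered nests of the tilted clamping stand, one in each nest, while the orange lock collar is still open. Then turn the collar counter-clockwise to its locked mark, so that its two arms lie squarely across the plate over the modules, and let go. Do not disturb the solder spool, the white bottle, the screwdriver or the tape roll.

Things in the scene. Friction and masses are not known exactly. Their poses are not given: they have to be found in the camera images.
- module_a: white sealed power module with two red bands: a box 70 long (x) x 36 wide (y) x 36 high (z) mm, 0.16 kg nominal; origin at the centre of its underside. Starts flat on the mat, at any of four places. Same as module_b; either may go in either nest.
- module_b: the other white power module with two red bands, same size and origin as module_a
- nest_left (a point): centre of the left (+y) nest's floor, on the plate's face. Axes: x up the slope, y across, z out of the plate (30 degrees from vertical, leaning to the robot). A module lies along x in a pocket 78 (x) x 44 (y) mm, bounded by black end and corner stops 10 mm high; its long sides are open over the middle 46 mm, so that fingers fit beside the module
- nest_right (a point): the same for the right (-y) nest; the nests are 144 mm apart along y, with the collar's axis midway between them
- collar (a joint): angle of the orange lock collar about the plate's normal (rad), growing counter-clockwise seen from above. 0: arms along the slope, clear of the nests; 1.571: locked, arms squarely across the plate over both nests, the ring's white line at the green stripe down the plate. Starts at 0.05 to 0.5, stays where left (friction 0.12 N m), stops at -0.1 and 1.85
- collar_grip (a point): on the collar's axis, 61 mm above the plate's face. Turns with it: x along arms and ears, z out of the plate. Ring: 56 mm diameter, 40 to 52 mm above the plate. Two arms (+x, -x): 22 wide, 88 mm out, 40 to 48 above the plate, 4 mm over a seated module. Two ears to grip across: 18 mm thick (y), 7 to 29 mm out (+x, -x), 51 to 71 mm above the plate
- mat: grey antistatic mat 250 (x) x 340 (y) x 4 mm, fixed to the table on the other side from the stand; origin at the centre of its underside. The modules, spool, bottle and screwdriver start on it.
- stand: base of the clamping stand, steel foot 170 x 210 x 8 mm, fixed to the table; origin at the centre of its underside, x level towards the high side, z up. It carries the tilted aluminium plate, 170 (slope) x 230 x 10 mm, the centre of whose upper face is 62 mm above this origin
- spool: solder spool with green cheeks on a black holder, 60 (x) x 70 (y) x 70 high mm; origin at the centre of its underside. Leave alone.
- bottle: white flux bottle with a red cap, 52 mm in diameter, 125 mm high, tall enough to meet the gripper's body over a neighbouring module; origin at the centre of its underside. Leave alone.
- screwdriver: blue-handled screwdriver 170 mm long, under 35 mm high, lying along its x across the middle of the mat. Leave alone.
- tape: blue ring of tape 90 mm in diameter, 24 mm high, lying beyond the high edge of the stand; origin at the centre of its underside. Leave alone.

How it is judged (in metres and radians):
On the way:
1. both modules lie flat in the nests, one in each, while the collar is still open (arms less than 0.75 rad from the slope line) ((((distance between module_a and nest_left below 0.008 m and angle between the z axis of module_a and the z axis of nest_left, either way round below 0.08 rad and angle between the x axis of module_a and the x axis of nest_left, either way round below 0.2 rad) and (distance between module_b and nest_right below 0.008 m and angle between the z axis of module_b and the z axis of nest_right, either way round below 0.08 rad and angle between the x axis of module_b and the x axis of nest_right, either way round below 0.2 rad)) or ((distance between module_a and nest_right below 0.008 m and angle between the z axis of module_a and the z axis of nest_right, either way round below 0.08 rad and angle between the x axis of module_a and the x axis of nest_right, either way round below 0.2 rad) and (distance between module_b and nest_left below 0.008 m and angle between the z axis of module_b and the z axis of nest_left, either way round below 0.08 rad and angle between the x axis of module_b and the x axis of nest_left, either way round below 0.2 rad))) and value of joint collar below 0.75 rad), for 0.2 s.
At the end, for the whole second after the job is handed in: A module at rest in each nest, flat on the plate: underside centre within 8 mm of the nest's, tilt from the plate under 4.5 degrees, long side along the slope within 11 degrees; collar released at its locked mark, 1.571 +- 0.08 rad; spool, bottle, screwdriver and tape within 20 mm of their starts ((((distance between module_a and nest_left below 0.008 m and angle between the z axis of module_a and the z axis of nest_left, either way round below 0.08 rad and angle between the x axis of module_a and the x axis of nest_left, either way round below 0.2 rad) and (distance between module_b and nest_right below 0.008 m and angle between the z axis of module_b and the z axis of nest_right, either way round below 0.08 rad and angle between the x axis of module_b and the x axis of nest_right, either way round below 0.2 rad)) or ((distance between module_a and nest_right below 0.008 m and angle between the z axis of module_a and the z axis of nest_right, either way round below 0.08 rad and angle between the x axis of module_a and the x axis of nest_right, either way round below 0.2 rad) and (distance between module_b and nest_left below 0.008 m and angle between the z axis of module_b and the z axis of nest_left, either way round below 0.08 rad and angle between the x axis of module_b and the x axis of nest_left, either way round below 0.2 rad))) and value of joint collar between 1.491 and 1.651 rad and linear speed of each of module_a, module_b below 0.02 m/s and distance of each of spool, bottle, screwdriver, tape from where it was at the start of the episode below 0.02 m); the robot touches nothing.
It fails at once if the spool, bottle, screwdriver or tape roll is shifted by more than 20 mm (distance of any of spool, bottle, screwdriver, tape from where it was at the start of the episode above 0.02 m).
It also fails if it takes over 67 s, if anything falls off the work surface, if the arm or the gripper's body presses on something with over 40 N, if the wrist force passes 120 N, or if a joint passes its speed limit or range.

## Robot

A 6-joint arm with a two-finger parallel gripper is mounted at the origin on the work surface. World frame = base frame: x ahead of the robot, y to its left, z up, the work surface at z = 0. Lengths are in mm, angles in rad, forces in N, time in s.
With the tool pointing down it reaches from about 300 to 850 mm from the base axis. Payload 4.2 kg.
Tool frame: the origin (TCP) lies midway between the tips of the shut fingers; the grasp point (between the pads) lies 19 mm behind it; z points along the fingers, y is the line along which they close (so a half turn about z gives the same grasp; the last joint's range is limited). The gripper opens to 91 mm and grips with 3 to 60 N. Pads are 32 mm wide; open, the fingers measure 118 mm over their backs; the gripper's body (76 mm by 178 mm) begins 60 mm behind the grasp point.
Start: joints at [-1.304, 0.32, 1.565, -0, 1.257, -0.02], TCP at [162.662, -551.531, 190.376] pointing down, gripper open.
Joint ranges: [-3.11, 3.11], [-0.84, 2.01], [0.21, 2.61], [-1.34, 4.49], [0.05, 2.63], [-2.56, 2.56]. Speed limits (rad/s): [2.57, 2.57, 3.14, 3.14, 3.14, 3.14].

## Interface

Orientations are given as a 3x3 rotation matrix whose columns are the frame's x, y, z axes.
In Python, from plant import arm gives the robot as it stands.
- The arm moves only by the tool apply_moves, never from a script. Its arguments are lists of equal length, an entry for each row: "twist": the turn, a rotation vector about the tool's x, y, z in units of 120 degrees (1.0 is 120 degrees), a list of three; "dp": the shift along the tool's x, y, z in units of 0.3 m (1.0 is 0.3 m), a list of three; "fingers": the opening, from -1 (shut) to 1 (fully open), so that 0 is half open. In form: {"twist": [[wx, wy, wz], ...], "dp": [[dx, dy, dz], ...], "fingers": [fingers, ...]}. A call has 1 to 8 rows; each row is the pose to reach, as a shift and turn from the pose commanded when the call began, along the tool's axes at that moment; what a row does not reach only later rows make up. A row lasts 1/10 s, in which the tool goes at most 50 mm and 8.59 degrees, less where a joint would pass 70% of its speed; a pose out of reach is approached as far as the arm can. A call with a number of a shift or a turn outside -1 to 1 is refused whole. A call with a gripper value outside its range is refused whole. The fingers move at their own pace and stop on an object; "grip_force" is the grip in N (left out, the last holds). Time passes only in rows, so rows that repeat a pose let the fingers close. It gives the time, the measured TCP pose, the force, the opening and the grip force at its end, in the units of the state.
- arm.state(): the state, without advancing time (a new reading comes with each control period).
- arm.get_image(name): name is "scene" or "top" or "wrist"; returns (picture, depth): 400x640x3 uint8, blue, green, red; 400x640 float32, mm along the optical axis (not along the pixel's ray), 0 where there is no reading.
- arm.get_calibration(name): a dict with "fx", "fy", "cx", "cy" (pixels), "world_from_camera" (4x4, takes a point from camera to world coordinates). Camera axes: x right, y down, z forward; pixel columns grow to the right and rows downward; lengths in mm; the calibration is good to about 2 mm. A picture is of the moment at which its call begins: read the wrist's pose just before it. get_calibration takes no time and is no camera call; for the wrist camera it gives the pose at the moment of the call.
- arm.finish_job(): hands the job in; it is judged then, once.
The state is a dict: "time": time; "qpos": joint angles; "qvel": joint speeds; "joint_torque": joint torques, N m; "tcp_pos": TCP position; "eef_rot": TCP orientation; "contact_force": force on the tool from outside, world axes, zero at the start; "wrist_torque": the same for the moment, N m; "finger_gap": finger opening in mm; "grip_force": force on a finger pad.
Only numpy, scipy, OpenCV 4.12 (cv2) and the standard library are available. Lean on these libraries where they do the work, as an engineer would, in place of code of your own. Each camera call takes 0.05 s, during which the arm holds its last target. There are 200 camera calls.

## Working session

There is one attempt and no reset: what is moved stays moved. The work goes in short steps, Python scripts to look and compute and a tool call to move; the robot and the scene stay as the last step left them, time stands still between calls to the robot, and variables do not carry over. Pictures are saved under pics/ and viewed, at most 10 in all, crops included, and the job is handed in when it is done.

Besides the shell and the picture viewer there is one more tool, called as a command line: name --argument value ..., lists and objects as JSON in quotes. apply_moves: Moves the arm, as the interface text tells. Shifts and turns lie within -1 to 1; 1 stands for 0.3 m of shift or 120 degrees of turn. Its arguments: {"type":"object","properties":{"twist":{"type":"array","items":{"type":"array","items":{"type":"number"}}},"dp":{"type":"array","items":{"type":"array","items":{"type":"number"}}},"fingers":{"type":"array","items":{"type":"number"}},"grip_force":{"type":"number"}},"required":["twist","dp","fingers"]}

```bash
ls; mkdir -p pics; python3 - <<'E'
from plant import arm
import cv2,numpy as np
for n in("top","scene"):
    im,d=arm.get_image(n); cv2.imwrite(f"pics/{n}0.png",im); np.savez(f"{n}0.npz",im=im,d=d,**{k:np.array(v) for k,v in arm.get_calibration(n).items()})
    c=arm.get_calibration(n); print(n,c)
print(arm.state())
E
```

```text
pics
top {'fx': 429.31334058612634, 'fy': 429.31334058612634, 'cx': 316.25002800222217, 'cy': 201.51024579907738, 'world_from_camera': array([[-1.40738243e-02, -9.86409637e-01,  1.63700812e-01,
         4.45856465e+02],
       [-9.99829677e-01,  1.19280938e-02, -1.40832565e-02,
         1.43763925e+01],
       [ 1.19392213e-02, -1.63871135e-01, -9.86409502e-01,
         9.59725530e+02],
       [ 0.00000000e+00,  0.00000000e+00,  0.00000000e+00,
         1.00000000e+00]])}
scene {'fx': 416.006673326854, 'fy': 416.006673326854, 'cx': 315.4229800154651, 'cy': 190.46319682152642, 'world_from_camera': array([[-7.40176453e-01,  4.15017655e-01, -5.29054973e-01,
         1.03585881e+03],
       [ 6.71981697e-01,  4.28383108e-01, -6.04093132e-01,
         5.12728538e+02],
       [-2.40711017e-02, -8.02650770e-01, -5.95963357e-01,
         6.13651655e+02],
       [ 0.00000000e+00,  0.00000000e+00,  0.00000000e+00,
         1.00000000e+00]])}
{'time': 0.1, 'qpos': array([-1.30396743e+00,  3.20230356e-01,  1.56554768e+00,  7.72477959e-06,
        1.25738058e+00, -1.99822199e-02]), 'qvel': array([ 1.81864726e-04, -8.90549558e-04, -3.32169347e-03, -3.78514240e-05,
       -2.65674898e-05,  1.68569585e-04]), 'joint_torque': array([ 1.24367405e-03, -4.13333058e+01, -2.32508540e+01,  7.28540076e-02,
        4.21002321e-02, -5.89943079e-05]), 'tcp_pos': array([ 162.55113435, -551.04476599,  189.60663653]), 'eef_rot': array([[ 9.59151552e-01,  2.82892444e-01, -4.05813404e-04],
       [ 2.82892733e-01, -9.59150361e-01,  1.51247782e-03],
       [ 3.86324746e-05, -1.56549711e-03, -9.99998774e-01]]), 'contact_force': array([0.04922394, 0.05288196, 0.27085757]), 'wrist_torque': array([-0.03671427, -0.04712878,  0.02032272]), 'grip_force': 0.0, 'finger_gap': 91.06372076743303}
```

View pics/top0.png

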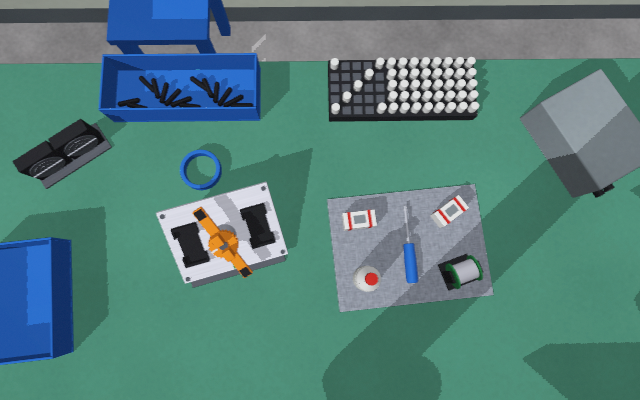

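View pics/scene0.png

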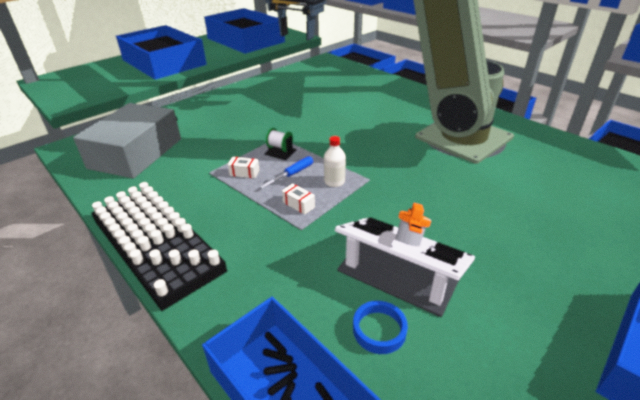

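The top view shows modules at (360,219) and (450,210), the stand at (222,235) with the collar's arms up-left to down-right, the bottle at (368,278), the spool at (462,272) and the screwdriver at (408,250). Next I'll measure them.

```bash
cat > h.py <<'E'
import numpy as np,cv2
def pts(z):
    im,d,T=z['im'],z['d'],z['world_from_camera']
    v,u=np.mgrid[:400,:640]
    P=np.stack([(u-z['cx'])/z['fx']*d,(v-z['cy'])/z['fy']*d,d,np.ones_like(d)],-1)@T.T
    return im,P[...,:3]
def rect(xy):
    (c,s,a)=cv2.minAreaRect(xy.astype(np.float32)); 
    if s[0]<s[1]: s=s[::-1]; a+=90
    return np.round(c,1),np.round(s,1),round((a+90)%180-90,1)   # centre,(long,short),angle of long axis from x, deg
E
python3 - <<'E'
from h import *
z=np.load('top0.npz'); im,P=pts(z); hsv=cv2.cvtColor(im,cv2.COLOR_BGR2HSV); ok=z['d']>0
def box(u0,v0,u1,v1): m=np.zeros(ok.shape,bool); m[v0:v1,u0:u1]=1; return m&ok
for n,b in dict(m1=(335,200,385,238),m2=(425,190,475,232)).items():
    m=box(*b)&(P[...,2]>30)&(P[...,2]<50); print(n,m.sum(),np.median(P[m][:,2]),rect(P[m][:,:2]))
for n,b,h in(("bottle",(345,255,390,300),15),("spool",(435,248,490,298),15),("mat z",(470,240,478,250),-9)):
    m=box(*b)&(P[...,2]>h); q=P[m]; print(n,q.min(0).round(),q.max(0).round())
# tape
m=box(170,140,230,195)&(P[...,2]>10);print('tape',P[m].min(0).round(),P[m].max(0).round())
# plate
S=box(145,175,300,292)
w=S&(hsv[...,1]<40)&(hsv[...,2]>130); q=P[w]; q=q[q[:,2]>20]
for _ in range(6):
    A=np.c_[q[:,:2],np.ones(len(q))]; k=np.linalg.lstsq(A,q[:,2],rcond=None)[0]; r=q[:,2]-A@k; print(len(q),r.std().round(2)); q=q[abs(r)<max(1.5*r.std(),2)]
n=np.array([-k[0],-k[1],1]);n/=np.linalg.norm(n);print('n',n,'tilt',np.degrees(np.arccos(n[2])),'yaw',np.degrees(np.arctan2(-n[1],-n[0])))
ex=np.array([0,0,1])-n*n[2];ex/=np.linalg.norm(ex);ey=np.cross(n,ex)
R=np.c_[ex,ey,n]; o=np.array([0,0,k[2]])
L=(P-o)@R
m=S&(abs(L[...,2])<5); m=cv2.morphologyEx(m.astype(np.uint8),cv2.MORPH_OPEN,np.ones((3,3)))>0
r=rect(L[m][:,:2]);print('plate',r, 'centre',(o+R@np.r_[r[0],0]).round(1))
c0=o+R@np.r_[r[0],0]; L=(P-c0)@R
blk=S&(hsv[...,2]<70)&(abs(L[...,2])<16)
nl,lab,st,ce=cv2.connectedComponentsWithStats(cv2.morphologyEx(blk.astype(np.uint8),cv2.MORPH_OPEN,np.ones((3,3))))
for i in range(1,nl):
    if st[i,4]>60: q=L[lab==i]; print('black',st[i],ce[i].round(),rect(q[:,:2]),np.median(q[:,2]).round(1))
orn=S&(hsv[...,0]>5)&(hsv[...,0]<22)&(hsv[...,1]>140)&(hsv[...,2]>80)
q=L[orn]; a=q[(q[:,2]>40)&(q[:,2]<56)]; print('collar',len(a),rect(a[:,:2])); b=q[(q[:,2]>63)&(q[:,2]<80)]; print('ears',len(b),rect(b[:,:2]),np.percentile(q[:,2],[5,50,95]))
np.savez('plate.npz',R=R,c=c0); print(R.round(3))
E
```

```text
m1 553 39.76273213122988 (array([559.3, -91.6]), array([70.3, 36.5]), -83.6)
m2 550 39.867590858468645 (array([ 576.3, -292.4]), array([72. , 36.2]), -54.4)
bottle [ 408. -125.   24.] [459. -75. 133.]
spool [ 410. -341.   16.] [ 478. -271.   77.]
mat z [ 493. -358.    0.] [ 513. -340.    7.]
tape [606. 178.  10.] [722. 305. 105.]
5092 5.48
4996 1.82
4385 1.32
3742 1.04
3730 1.04
3726 1.04
n [-0.48032129 -0.13140986  0.86719255] tilt 29.865983763326557 yaw 15.300979428861456
plate (array([622. ,  40.7]), array([246.1, 221.1]), -89.7) centre [509.5 181.6  49.6]
black [241 204  34  44 889] [257. 225.] (array([ 25. , -64.2]), array([90.3, 49.4]), 0.1) 1.4
black [171 223  38  44 938] [190. 244.] (array([24.9, 79.2]), array([90.1, 52.2]), -0.1) 1.6
collar 762 (array([25.6,  6.6]), array([171.6,  56.6]), 30.0)
ears 222 (array([25.3,  7.1]), array([57.9, 18.1]), 16.9) [46.21742238 50.81754272 71.501311  ]
[[ 0.836 -0.264 -0.48 ]
 [ 0.229  0.965 -0.131]
 [ 0.498  0.     0.867]]
```

```bash
cat > plan.py <<'E'
import sys,numpy as np
from scipy.spatial.transform import Rotation as Ro
from plant import arm
C=np.array([528.5,194.4,62.]); yw=np.radians(15.3); t=np.radians(30)
u=np.array([np.cos(yw),np.sin(yw),0]); Z=np.array([0,0,1.])
n=np.cos(t)*Z-np.sin(t)*u; ex=np.cos(t)*u+np.sin(t)*Z; ey=np.cross(n,ex)
PR=np.c_[ex,ey,n]; NR=np.c_[-ex,ey,-n]
def down(a): a=np.radians(a); c,s=np.cos(a),np.sin(a); return np.array([[c,s,0],[s,-c,0],[0,0,-1.]])
def plate(x,y,h): return C+PR@np.array([x,y,h])
def show(p,R):
    s=arm.state(); p0,R0=s['tcp_pos'],s['eef_rot']
    print('t',round(s['time'],2),'at',p0.round(1),'dp',(R0.T@(p-p0)/300).round(4),'twist',(Ro.from_matrix(R0.T@R).as_rotvec(degrees=True)/120).round(4),'F',s['contact_force'].round(1),'gap',round(s['finger_gap'],1),'q',s['qpos'].round(2))
if __name__=='__main__':   # plan.py down yaw x y z | nest x y h  | col angle_deg h
    a=list(map(float,sys.argv[2:]))
    if sys.argv[1]=='down': show(np.array(a[1:]),down(a[0]))
    elif sys.argv[1]=='nest': show(plate(*a),NR)
    else: show(plate(0,0,a[1]),PR@Ro.from_euler('z',a[0],degrees=True).as_matrix()@np.diag([1,-1,-1.]))
E
python3 plan.py down 125.6 576.3 -292.4 110
python3 - <<'E'
from h import *; from plan import PR,C
z=np.load('top0.npz'); im,P=pts(z); hsv=cv2.cvtColor(im,cv2.COLOR_BGR2HSV); L=(P-C)@PR
S=np.zeros((400,640),bool);S[175:292,145:300]=1
q=L[S&(hsv[...,0]>5)&(hsv[...,0]<22)&(hsv[...,1]>140)]; r=np.hypot(q[:,0],q[:,1]); a=q[(q[:,2]>36)&(q[:,2]<58)&(r>40)]
th=np.degrees(np.arctan2(a[:,1],a[:,0]));th=(th+90)%180-90;print(len(a),np.median(th),th.std(),a[:,:2].max(0),a[:,:2].min(0))
E
```

```text
t 0.1 at [ 162.6 -551.   189.6] dp [ 1.5667 -0.4364  0.2661] twist [-5.000e-04 -7.000e-04 -9.097e-01] F [0.  0.1 0.3] gap 91.1 q [-1.3   0.32  1.57  0.    1.26 -0.02]
337 17.341301333033 6.637279716636608 [85.98039341 34.0132936 ] [-85.63576552 -35.83402505]
```

apply_moves --twist '[[0, 0, -0.5], [0, 0, -0.5], [0, 0, -0.5], [0, 0, -0.5], [0, 0, -0.5], [0, 0, -0.5], [0, 0, -0.5]]' --dp '[[1, -0.3, 0], [1, -0.3, 0], [1, -0.3, 0], [1, -0.3, 0], [1, -0.3, 0], [1, -0.3, 0], [1, -0.3, 0]]' --fingers '[1, 1, 1, 1, 1, 1, 1]' --grip_force 30

```text
time: 0.8
tcp_pos: [428.4, -377.3, 189.9]
eef_rot: [[0.224, 0.974, 0.001], [0.974, -0.224, 0.002], [0.002, 0.001, -1.0]]
contact_force: [-0.6, -0.1, 0.3]
finger_gap: 91.1
grip_force: 0.0
```

```bash
python3 plan.py down 125.6 576.3 -292.4 110
```

```text
t 0.8 at [ 428.4 -377.3  189.9] dp [0.3858 0.4168 0.2671] twist [ 0.0006 -0.0007 -0.4048] F [-0.6 -0.1  0.3] gap 91.1 q [-0.74  0.31  1.57  0.    1.25 -0.52]
```

apply_moves --twist '[[0, 0, -0.405], [0, 0, -0.405], [0, 0, -0.405], [0, 0, -0.405], [0, 0, -0.405], [0, 0, -0.405], [0, 0, -0.405], [0, 0, -0.405]]' --dp '[[0.386, 0.417, 0.267], [0.386, 0.417, 0.267], [0.386, 0.417, 0.267], [0.386, 0.417, 0.267], [0.386, 0.417, 0.267], [0.386, 0.417, 0.267], [0.386, 0.417, 0.267], [0.386, 0.417, 0.267]]' --fingers '[1, 1, 1, 1, 1, 1, 1, 1]'

```text
time: 1.6
tcp_pos: [573.5, -297.1, 110.0]
eef_rot: [[-0.572, 0.82, -0.0], [0.82, 0.572, 0.0], [0.0, -0.0, -1.0]]
contact_force: [-0.1, 0.1, -0.3]
finger_gap: 91.4
grip_force: 0.0
```

```bash
python3 plan.py down 125.6 576.3 -292.4 10; python3 - <<'E'
from plant import arm
import cv2
im,d=arm.get_image("wrist");cv2.imwrite("pics/w1.png",im)
E
```

```text
t 1.6 at [ 573.5 -297.1  110. ] dp [0.0074 0.0167 0.3332] twist [-0.0001 -0.0002 -0.0058] F [-0.1  0.1 -0.3] gap 91.4 q [-0.5   0.49  1.51 -0.    1.15 -1.1 ]
```

View pics/w1.png

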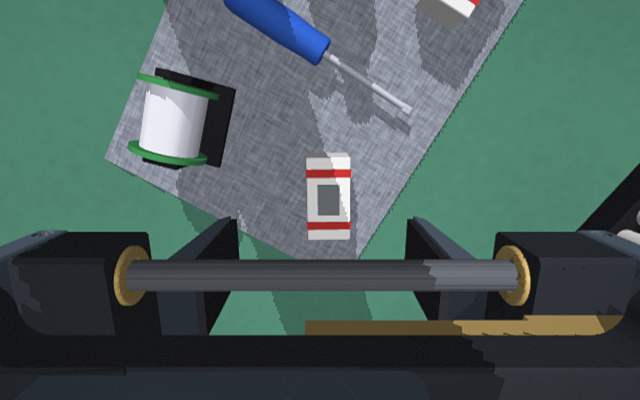

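The wrist view shows the module at (328,197), lined up between the fingers (232 to 412), with the spool well to the side. Descending.

apply_moves --twist '[[0, 0, -0.006], [0, 0, -0.006], [0, 0, -0.006], [0, 0, -0.006], [0, 0, -0.006], [0, 0, -0.006], [0, 0, -0.006], [0, 0, -0.006]]' --dp '[[0.007, 0.017, 0.1], [0.007, 0.017, 0.2], [0.007, 0.017, 0.29], [0.007, 0.017, 0.33], [0.007, 0.017, 0.333], [0.007, 0.017, 0.333], [0.007, 0.017, 0.333], [0.007, 0.017, 0.333]]' --fingers '[1, 1, 1, 1, 1, -1, -1, -1]' --grip_force 30

```text
time: 2.45
tcp_pos: [577.6, -293.0, 11.9]
eef_rot: [[-0.584, 0.812, 0.002], [0.812, 0.584, -0.001], [-0.003, 0.001, -1.0]]
contact_force: [-0.3, 0.3, -0.4]
finger_gap: 70.3
grip_force: 0.0
```

apply_moves --twist '[[0, 0, 0], [0, 0, 0], [0, 0, 0], [0, 0, 0]]' --dp '[[0, 0, 0], [0, 0, 0], [0, 0, 0], [0, 0, 0]]' --fingers '[-1, -1, -1, -1]'

```text
time: 2.85
tcp_pos: [576.7, -292.5, 10.4]
eef_rot: [[-0.584, 0.812, 0.0], [0.812, 0.584, -0.0], [-0.0, -0.0, -1.0]]
contact_force: [0.1, 0.1, 0.6]
finger_gap: 38.4
grip_force: 0.0
```

Close fully, then lift.

apply_moves --twist '[[0, 0, 0], [0, 0, 0], [0, 0, 0], [0, 0, 0], [0, 0, 0], [0, 0, 0], [0, 0, 0], [0, 0, 0]]' --dp '[[0, 0, 0], [0, 0, 0], [0, 0, 0], [0, 0, -0.1], [0, 0, -0.25], [0, 0, -0.4], [0, 0, -0.5], [0, 0, -0.5]]' --fingers '[-1, -1, -1, -1, -1, -1, -1, -1]'

```text
time: 3.65
tcp_pos: [579.2, -293.8, 165.5]
eef_rot: [[-0.584, 0.812, 0.009], [0.812, 0.584, -0.005], [-0.009, 0.004, -1.0]]
contact_force: [-0.5, -0.2, -1.3]
finger_gap: 35.8
grip_force: 30.0
```

```bash
python3 plan.py nest 0 -72 110
```

```text
t 3.65 at [ 579.2 -293.8  165.5] dp [1.2589 0.558  0.0183] twist [-0.1523 -0.2132 -0.5651] F [-0.5 -0.2 -1.3] gap 35.8 q [-0.49  0.45  1.43 -0.    1.26 -1.11]
```

apply_moves --twist '[[-0.05, -0.07, -0.19], [-0.1, -0.14, -0.38], [-0.15, -0.213, -0.565], [-0.15, -0.213, -0.565], [-0.15, -0.213, -0.565], [-0.15, -0.213, -0.565], [-0.15, -0.213, -0.565], [-0.15, -0.213, -0.565]]' --dp '[[0.12, 0.05, 0], [0.24, 0.1, 0], [0.36, 0.15, 0], [0.48, 0.21, 0], [0.6, 0.27, 0], [0.72, 0.32, 0], [0.84, 0.37, 0], [0.96, 0.42, 0]]' --fingers '[-1, -1, -1, -1, -1, -1, -1, -1]'

```text
time: 4.45
tcp_pos: [508.0, 16.4, 158.0]
eef_rot: [[-0.878, -0.176, 0.446], [-0.145, 0.984, 0.103], [-0.457, 0.026, -0.889]]
contact_force: [-0.8, 0.7, -2.3]
finger_gap: 35.7
grip_force: 30.0
```

```bash
python3 plan.py nest 0 -72 110
```

```text
t 4.45 at [508.   16.4 158. ] dp [-0.0046  0.3162  0.0145] twist [-0.0097 -0.0229 -0.0437] F [-0.8  0.7 -2.3] gap 35.7 q [-0.09  0.03  2.14  0.28  0.54 -2.04]
```

apply_moves --twist '[[0, 0, 0], [0, 0, 0], [0, 0, 0], [0, 0, 0], [0, 0, 0], [0, 0, 0]]' --dp '[[0, 0.08, 0], [0, 0.16, 0], [0, 0.22, 0], [0, 0.24, 0], [0, 0.24, 0], [0, 0.24, 0]]' --fingers '[-1, -1, -1, -1, -1, -1]'

```text
time: 5.05
tcp_pos: [498.0, 85.3, 161.3]
eef_rot: [[-0.878, -0.171, 0.446], [-0.14, 0.985, 0.101], [-0.457, 0.026, -0.889]]
contact_force: [0.6, -0.5, -2.0]
finger_gap: 36.1
grip_force: 30.0
```

```bash
python3 plan.py nest 0 -72 60
```

```text
t 5.05 at [498.   85.3 161.3] dp [-0.003   0.0883  0.1817] twist [-0.0109 -0.0227 -0.0461] F [ 0.6 -0.5 -2. ] gap 36.1 q [ 0.11  0.01  2.14  0.1   0.52 -1.7 ]
```

apply_moves --twist '[[-0.011, -0.023, -0.046], [-0.011, -0.023, -0.046], [-0.011, -0.023, -0.046], [-0.011, -0.023, -0.046], [-0.011, -0.023, -0.046], [-0.011, -0.023, -0.046]]' --dp '[[0, 0.04, 0.01], [0, 0.08, 0.03], [-0.002, 0.088, 0.05], [-0.003, 0.088, 0.05], [-0.003, 0.088, 0.05], [-0.003, 0.088, 0.05]]' --fingers '[-1, -1, -1, -1, -1, -1]'

```text
time: 5.65
tcp_pos: [501.8, 113.0, 150.2]
eef_rot: [[-0.834, -0.263, 0.485], [-0.228, 0.965, 0.132], [-0.502, 0.0, -0.865]]
contact_force: [1.0, 0.4, -1.7]
finger_gap: 35.6
grip_force: 30.0
```

```bash
python3 plan.py nest 0 -72 30;  python3 - <<'E'
from plant import arm
import cv2,numpy as np
s=arm.state();im,d=arm.get_image("wrist");cv2.imwrite("pics/w2.png",im);np.savez("w2.npz",im=im,d=d,p=s['tcp_pos'],R=s['eef_rot'],**arm.get_calibration("wrist"))
E
```

```text
t 5.65 at [501.8 113.  150.2] dp [ 0.0113 -0.0016  0.2334] twist [-0.0001  0.0013 -0.0003] F [ 1.   0.4 -1.7] gap 35.6 q [ 0.16  0.03  2.19  0.13  0.4  -1.78]
```

View pics/w2.png

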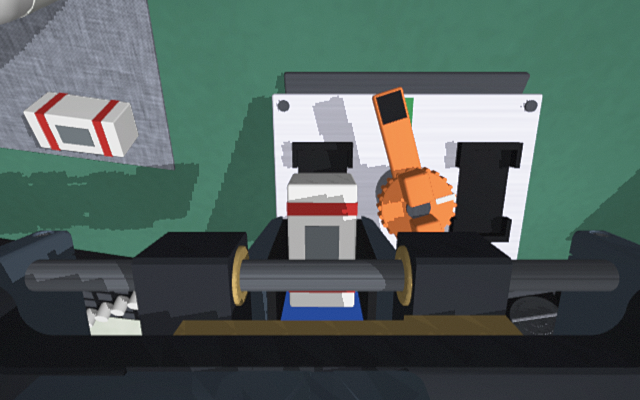

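The held module hangs above the right nest; the nest's low stop shows at (322,155), the collar at (415,195). I'll measure both in the plate frame.

```bash
python3 - <<'E'
from h import *; from plan import PR,C
z=np.load('w2.npz'); im,P=pts(z); hsv=cv2.cvtColor(im,cv2.COLOR_BGR2HSV); L=(P-C)@PR
v,u=np.mgrid[:400,:640]
def box(u0,v0,u1,v1): return (u>=u0)&(u<u1)&(v>=v0)&(v<v1)&(z['d']>0)
pl=box(280,100,530,220)&(hsv[...,1]<40)&(hsv[...,2]>150)&(abs(L[...,2])<8); q=L[pl]
print('plate h',np.median(q[:,2]),np.polyfit(q[:,0],q[:,2],1),np.polyfit(q[:,1],q[:,2],1))
for n,b in(('right low',(285,138,360,175)),('left',(450,135,530,245))):
    m=box(*b)&(hsv[...,2]<75)&(abs(L[...,2]-5)<13); q=L[m]; q10=q[q[:,2]>6]; print(n,np.percentile(q,[1,99],0).round(1).tolist(),np.percentile(q10,[1,99],0).round(1).tolist())
T=(P-z['p'])@z['R']
m=box(270,165,370,262)&(T[...,2]<-10)&(T[...,2]>-45)&(hsv[...,2]>60); q=T[m]; top=q[q[:,2]<np.percentile(q[:,2],10)+4]
print('mod tool',np.percentile(q,[1,50,99],0).round(1).tolist(),'top',np.percentile(top,[1,99],0).round(1).tolist())
m=box(270,165,370,185); print('face z',np.percentile(T[m&(hsv[...,2]>60)&(abs(T[...,0]-36)<8)],[1,99],0).round(1).tolist())
p=(z['p']-C)@PR; print('tcp plate',p.round(1))
E
```

```text
plate h 0.3359332382075524 [-0.00153838  0.26691342] [1.28759390e-04 3.34614712e-01]
right low [[-44.5, -95.3, -0.5], [-17.8, -45.6, 11.6]] [[-44.6, -95.9, 6.4], [-24.4, -45.0, 11.7]]
left [[-44.0, 47.3, -0.4], [42.4, 97.8, 11.4]] [[-44.1, 47.0, 6.2], [44.4, 98.7, 11.7]]
mod tool [[-4.6, -17.2, -31.8], [17.9, 0.7, -30.1], [36.0, 18.2, -13.1]] top [[-4.6, -17.1, -31.8], [35.8, 18.2, -28.2]]
face z [[35.5, -16.6, -29.6], [36.1, 17.6, 4.8]]
tcp plate [  3.2 -71.5 100. ]
```

apply_moves --twist '[[0, 0.001, 0], [0, 0.001, 0], [0, 0.001, 0], [0, 0.001, 0], [0, 0.001, 0], [0, 0.001, 0], [0, 0.001, 0]]' --dp '[[0.008, -0.001, 0.05], [0.008, -0.001, 0.11], [0.008, -0.001, 0.17], [0.008, -0.001, 0.22], [0.008, -0.001, 0.24], [0.008, -0.001, 0.25], [0.008, -0.001, 0.25]]' --fingers '[-1, -1, -1, -1, -1, -1, -1]'

```text
time: 6.4
tcp_pos: [535.9, 122.5, 84.1]
eef_rot: [[-0.835, -0.264, 0.483], [-0.228, 0.965, 0.132], [-0.5, 0.0, -0.866]]
contact_force: [0.3, -0.6, -1.4]
finger_gap: 35.4
grip_force: 30.0
```

```bash
python3 plan.py nest 0.8 -71.8 6
```

```text
t 6.4 at [535.9 122.5  84.1] dp [-0.     -0.0016  0.0634] twist [ 0.0001  0.0002 -0.0001] F [ 0.3 -0.6 -1.4] gap 35.4 q [ 0.17  0.19  2.22  0.22  0.22 -1.87]
```

apply_moves --twist '[[0, 0, 0], [0, 0, 0], [0, 0, 0], [0, 0, 0], [0, 0, 0], [0, 0, 0]]' --dp '[[0, -0.001, 0.015], [0, -0.001, 0.03], [0, -0.001, 0.045], [0, -0.001, 0.055], [0, -0.001, 0.063], [0, -0.001, 0.063]]' --fingers '[-1, -1, -1, -1, -1, -1]'

```text
time: 7.0
tcp_pos: [544.8, 124.8, 67.7]
eef_rot: [[-0.835, -0.264, 0.482], [-0.228, 0.965, 0.132], [-0.5, 0.0, -0.866]]
contact_force: [-1.7, -0.3, 1.1]
finger_gap: 35.5
grip_force: 30.0
```

```bash
python3 plan.py nest 0.8 -71.8 5
```

```text
t 7.0 at [544.8 124.8  67.7] dp [-0.0008 -0.0013  0.0041] twist [ 0.0002  0.0001 -0.    ] F [-1.7 -0.3  1.1] gap 35.5 q [ 0.17  0.23  2.23  0.27  0.17 -1.92]
```

apply_moves --twist '[[0, 0, 0], [0, 0, 0], [0, 0, 0], [0, 0, 0], [0, 0, 0], [0, 0, 0], [0, 0, 0], [0, 0, 0]]' --dp '[[0, 0, 0], [0, 0, 0], [0, 0, 0], [0, 0, 0], [0, 0, -0.06], [0, 0, -0.16], [0, 0, -0.3], [0, 0, -0.4]]' --fingers '[0.15, 0.15, 0.15, 0.15, 0.15, 0.15, 0.15, 0.15]'

```text
time: 7.8
tcp_pos: [486.5, 108.7, 173.3]
eef_rot: [[-0.835, -0.264, 0.484], [-0.228, 0.965, 0.132], [-0.501, -0.0, -0.865]]
contact_force: [0.4, 0.0, 0.6]
finger_gap: 52.7
grip_force: 0.0
```

```bash
python3 plan.py down 96.4 567.3 -90.7 160;  python3 - <<'E'
from plant import arm
from h import *; from plan import PR,C
s=arm.state();im,d=arm.get_image("wrist");z=dict(im=im,d=d,**arm.get_calibration("wrist"))
cv2.imwrite("pics/w3.png",im); im,P=pts(z);L=(P-C)@PR
m=(d>0)&(abs(L[...,2]-36)<5)&(abs(L[...,0])<60)&(abs(L[...,1]+72)<35);q=L[m];print(len(q),rect(q[:,:2]),q[:,2].mean(),np.polyfit(q[:,0],q[:,2],1))
E
```

```text
t 7.8 at [486.5 108.7 173.3] dp [-0.0507 -0.712   0.0806] twist [0.2159 0.1847 0.8031] F [0.4 0.  0.6] gap 52.7 q [ 0.16 -0.03  2.18  0.12  0.48 -1.77]
3028 (array([  3. , -71.2]), array([70.2, 36.1]), 0.1) 39.48993782588002 [1.18016566e-02 3.94770637e+01]
```

```bash
python3 plan.py down 96.4 567.3 -90.7 160;  python3 - <<'E'
from plant import arm
from h import *; from plan import PR,C
cal=arm.get_calibration("wrist");im,d=arm.get_image("wrist");z=dict(im=im,d=d,**cal)
im,P=pts(z);L=(P-C)@PR
m=(d>0)&(abs(L[...,2]-36)<6)&(abs(L[...,0])<60)&(abs(L[...,1]+72)<35);q=L[m];print(len(q),rect(q[:,:2]),np.median(q[:,2]),np.polyfit(q[:,0],q[:,2],1))
m=(d>0)&(abs(L[...,2])<6)&(abs(L[...,0])<60)&(abs(L[...,1])<40);print(np.median(L[m][:,2]))
E
```

```text
t 7.85 at [487.3 108.7 177.5] dp [-0.0407 -0.7116  0.0923] twist [0.2185 0.1875 0.8026] F [-0.2 -0.1  3.4] gap 52.8 q [ 0.16 -0.04  2.17  0.12  0.48 -1.77]
3096 (array([ -0.7, -71. ]), array([69.8, 35.9]), -0.6) 36.37902510761241 [3.06707407e-03 3.63510291e+01]
0.2659096785819136
```

Module is seated (within 1 mm of the nest centre, height right). On to the second.

apply_moves --twist '[[0.218, 0.187, 0.8], [0.218, 0.187, 0.8], [0.218, 0.187, 0.8], [0.218, 0.187, 0.8], [0.218, 0.187, 0.8], [0.218, 0.187, 0.8], [0.218, 0.187, 0.8], [0.218, 0.187, 0.8]]' --dp '[[0, -0.1, 0], [0, -0.2, 0], [-0.01, -0.3, 0.02], [-0.02, -0.4, 0.04], [-0.03, -0.5, 0.06], [-0.04, -0.6, 0.08], [-0.04, -0.7, 0.09], [-0.04, -0.71, 0.09]]' --fingers '[0.5, 1, 1, 1, 1, 1, 1, 1]'

```text
time: 8.7
tcp_pos: [567.3, -92.7, 151.9]
eef_rot: [[-0.598, 0.783, 0.172], [0.787, 0.614, -0.063], [-0.155, 0.097, -0.983]]
contact_force: [-0.2, 1.5, 0.1]
finger_gap: 91.4
grip_force: 0.0
```

```bash
python3 plan.py down 96.4 567.3 -90.7 110
```

```text
t 8.7 at [567.3 -92.7 151.9] dp [ 0.027  -0.0096  0.1368] twist [0.066  0.0599 0.2598] F [-0.2  1.5  0.1] gap 91.4 q [-0.16  0.25  1.78 -0.04  0.93 -0.79]
```

apply_moves --twist '[[0.066, 0.06, 0.26], [0.066, 0.06, 0.26], [0.066, 0.06, 0.26], [0.066, 0.06, 0.26], [0.066, 0.06, 0.26], [0.066, 0.06, 0.26], [0.066, 0.06, 0.26]]' --dp '[[0.01, 0, 0.03], [0.01, 0, 0.03], [0.02, -0.01, 0.04], [0.02, -0.01, 0.04], [0.02, -0.01, 0.04], [0.02, -0.01, 0.04], [0.02, -0.01, 0.04]]' --fingers '[1, 1, 1, 1, 1, 1, 1]'

```text
time: 9.4
tcp_pos: [562.1, -87.9, 140.4]
eef_rot: [[-0.121, 0.993, 0.003], [0.993, 0.121, -0.0], [-0.001, 0.002, -1.0]]
contact_force: [0.5, -0.0, 0.7]
finger_gap: 91.2
grip_force: 0.0
```

```bash
python3 plan.py down 96.4 567.3 -90.7 10;  python3 - <<'E'
from plant import arm
from h import *
s=arm.state();cal=arm.get_calibration("wrist");im,d=arm.get_image("wrist");z=dict(im=im,d=d,**cal)
im,P=pts(z);cv2.imwrite("pics/w4.png",im)
m=(d>0)&(abs(P[...,2]-40)<6)&(abs(P[...,0]-559)<50)&(abs(P[...,1]+91)<50);q=P[m];print(len(q),rect(q[:,:2]),np.median(q[:,2]))
m=(d>0)&(P[...,2]>60)&(P[...,2]<140)&(abs(P[...,0]-434)<45)&(abs(P[...,1]+100)<45)
if m.sum(): print('bottle',P[m].min(0),P[m].max(0))
E
```

```text
t 9.4 at [562.1 -87.9 140.4] dp [-0.011   0.0151  0.4346] twist [0.0012 0.0003 0.0045] F [ 0.5 -0.   0.7] gap 91.2 q [-0.18  0.34  1.66  0.    1.14 -0.3 ]
2940 (array([559.5, -90.4]), array([69.6, 35.8]), -83.7) 40.723793272515195
bottle [ 410.8151557  -124.69774667   60.00883138] [460.0674017  -73.74520624 131.83345165]
```

View pics/w4.png

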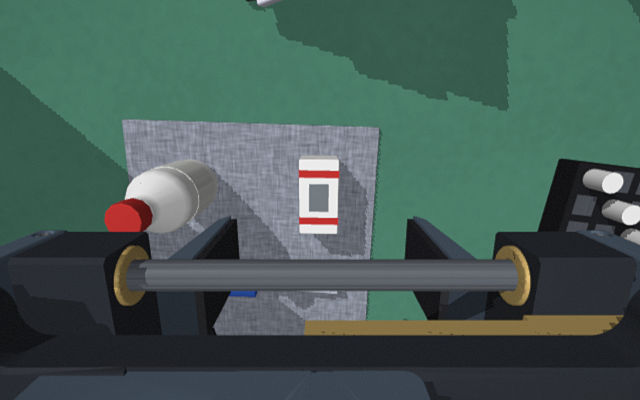

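The module is at (319,195), square between the fingers; the bottle is at (165,195). I'll go down 11 mm further from the bottle than centred, and let the finger draw the module over.

apply_moves --twist '[[0, 0, 0.0045], [0, 0, 0.0045], [0, 0, 0.0045], [0, 0, 0.0045], [0, 0, 0.0045], [0, 0, 0.0045], [0, 0, 0.0045], [0, 0, 0.0045]]' --dp '[[-0.006, 0.025, 0.05], [-0.006, 0.025, 0.17], [-0.006, 0.025, 0.29], [-0.006, 0.025, 0.37], [-0.006, 0.025, 0.42], [-0.006, 0.025, 0.434], [-0.006, 0.025, 0.434], [-0.006, 0.025, 0.434]]' --fingers '[1, 1, 1, 1, 1, 1, 1, 1]'

```text
time: 10.25
tcp_pos: [571.4, -89.2, 11.5]
eef_rot: [[-0.11, 0.994, 0.005], [0.994, 0.11, -0.001], [-0.001, 0.005, -1.0]]
contact_force: [0.4, 0.1, 0.8]
finger_gap: 91.0
grip_force: 0.0
```

apply_moves --twist '[[0, 0, 0], [0, 0, 0], [0, 0, 0], [0, 0, 0], [0, 0, 0], [0, 0, 0], [0, 0, 0], [0, 0, 0]]' --dp '[[0, 0, 0], [0, 0, 0], [0, 0, 0], [0, 0, 0], [0, 0, 0], [0, 0, 0], [0, 0, 0], [0, 0, 0]]' --fingers '[-1, -1, -1, -1, -1, -1, -1, -1]'

```text
time: 11.05
tcp_pos: [570.3, -89.1, 10.7]
eef_rot: [[-0.11, 0.994, 0.003], [0.994, 0.11, -0.0], [-0.001, 0.003, -1.0]]
contact_force: [-2.2, 0.1, 1.1]
finger_gap: 35.0
grip_force: 30.0
```

apply_moves --twist '[[0, 0, 0], [0, 0, 0], [0, 0, 0], [0, 0, 0], [0, 0, 0], [0, 0, 0]]' --dp '[[0, 0, -0.08], [0, 0, -0.22], [0, 0, -0.36], [0, 0, -0.48], [0, 0, -0.55], [0, 0, -0.55]]' --fingers '[-1, -1, -1, -1, -1, -1]'

```text
time: 11.65
tcp_pos: [572.7, -89.3, 179.1]
eef_rot: [[-0.11, 0.994, 0.012], [0.994, 0.11, -0.002], [-0.003, 0.011, -1.0]]
contact_force: [1.3, -0.1, -1.2]
finger_gap: 35.7
grip_force: 30.0
```

```bash
python3 plan.py nest 0 72 120
```

```text
t 11.65 at [572.7 -89.3 179.1] dp [ 1.1621 -0.2783  0.0376] twist [-0.2126 -0.1783 -0.8043] F [ 1.3 -0.1 -1.2] gap 35.7 q [-0.17  0.33  1.58  0.    1.22 -0.28]
```

apply_moves --twist '[[-0.21, -0.18, -0.8], [-0.21, -0.18, -0.8], [-0.21, -0.18, -0.8], [-0.21, -0.18, -0.8], [-0.21, -0.18, -0.8], [-0.21, -0.18, -0.8], [-0.21, -0.18, -0.8], [-0.21, -0.18, -0.8]]' --dp '[[0.05, -0.02, 0], [0.15, -0.04, 0], [0.27, -0.06, 0], [0.39, -0.09, 0], [0.51, -0.12, 0], [0.63, -0.15, 0], [0.73, -0.18, 0], [0.8, -0.2, 0]]' --fingers '[-1, -1, -1, -1, -1, -1, -1, -1]'

```text
time: 12.45
tcp_pos: [481.9, 144.6, 173.2]
eef_rot: [[-0.888, 0.281, 0.364], [0.299, 0.954, -0.008], [-0.349, 0.102, -0.931]]
contact_force: [-0.4, -0.1, -1.5]
finger_gap: 35.8
grip_force: 30.0
```

```bash
python3 plan.py nest 0 72 120
```

```text
t 12.45 at [481.9 144.6 173.2] dp [ 0.2009  0.2982 -0.0168] twist [-0.07   -0.0631 -0.2592] F [-0.4 -0.1 -1.5] gap 35.8 q [ 0.37  0.05  2.03 -0.21  0.73 -0.77]
```

apply_moves --twist '[[-0.07, -0.063, -0.259], [-0.07, -0.063, -0.259], [-0.07, -0.063, -0.259], [-0.07, -0.063, -0.259], [-0.07, -0.063, -0.259], [-0.07, -0.063, -0.259], [-0.07, -0.063, -0.259], [-0.07, -0.063, -0.259]]' --dp '[[0.06, 0.08, -0.01], [0.12, 0.16, -0.02], [0.17, 0.24, -0.02], [0.19, 0.28, -0.02], [0.19, 0.29, -0.02], [0.19, 0.29, -0.02], [0.19, 0.29, -0.02], [0.19, 0.29, -0.02]]' --fingers '[-1, -1, -1, -1, -1, -1, -1, -1]'

```text
time: 13.25
tcp_pos: [456.9, 242.8, 170.0]
eef_rot: [[-0.837, -0.254, 0.485], [-0.219, 0.967, 0.129], [-0.501, 0.001, -0.865]]
contact_force: [0.1, 0.9, -1.4]
finger_gap: 35.8
grip_force: 30.0
```

```bash
cat > held.py <<'E'
from h import *; from plan import PR,C; from plant import arm
s=arm.state();cal=arm.get_calibration("wrist");im,d=arm.get_image("wrist");z=dict(im=im,d=d,**cal)
cv2.imwrite("pics/w5.png",im); im,P=pts(z); hsv=cv2.cvtColor(im,cv2.COLOR_BGR2HSV); v,u=np.mgrid[:400,:640]
T=(P-s['tcp_pos'])@s['eef_rot']
m=(u>270)&(u<370)&(v>150)&(v<262)&(d>0)&(T[...,2]<-10)&(T[...,2]>-45)&(hsv[...,2]>60); q=T[m]; top=q[q[:,2]<np.percentile(q[:,2],10)+4]
print('mod top',np.percentile(top,[1,99],0).round(1).tolist(),np.median(top[:,2]))
L=(P-C)@PR; m=(u>230)&(u<420)&(v>90)&(v<200)&(hsv[...,2]<75)&(abs(L[...,2]-5)<8)&(abs(L[...,0]+33)<15)&(abs(L[...,1]-72)<32)
if m.sum(): print('stop',np.percentile(L[m],[1,99],0).round(1).tolist())
E
python3 plan.py nest 0 72 100; python3 held.py
```

```text
t 13.25 at [456.9 242.8 170. ] dp [0.0179 0.0214 0.072 ] twist [-0.0018  0.0008 -0.0044] F [ 0.1  0.9 -1.4] gap 35.8 q [ 0.57  0.02  2.14 -0.33  0.5  -1.01]
mod top [[-4.8, -17.3, -31.4], [34.1, 18.1, -27.7]] -29.741045954292623
stop [[-44.0, 48.2, -0.7], [-18.2, 98.4, 11.6]]
```

```bash
python3 plan.py nest -1 72.3 26
```

```text
t 13.3 at [457.  242.8 170.1] dp [0.022  0.0233 0.3189] twist [-0.0017  0.0009 -0.0043] F [-0.7  0.6 -1.1] gap 35.5 q [ 0.57  0.02  2.14 -0.33  0.5  -1.01]
```

apply_moves --twist '[[-0.002, 0.001, -0.004], [-0.002, 0.001, -0.004], [-0.002, 0.001, -0.004], [-0.002, 0.001, -0.004], [-0.002, 0.001, -0.004], [-0.002, 0.001, -0.004], [-0.002, 0.001, -0.004], [-0.002, 0.001, -0.004]]' --dp '[[0.022, 0.023, 0.05], [0.022, 0.023, 0.12], [0.022, 0.023, 0.19], [0.022, 0.023, 0.25], [0.022, 0.023, 0.29], [0.022, 0.023, 0.31], [0.022, 0.023, 0.318], [0.022, 0.023, 0.318]]' --fingers '[-1, -1, -1, -1, -1, -1, -1, -1]'

```text
time: 14.1
tcp_pos: [495.7, 260.7, 84.4]
eef_rot: [[-0.835, -0.265, 0.482], [-0.229, 0.964, 0.133], [-0.5, 0.001, -0.866]]
contact_force: [-0.6, 0.1, -2.3]
finger_gap: 35.7
grip_force: 30.0
```

```bash
python3 plan.py nest -1 72.3 6.3
```

```text
t 14.1 at [495.7 260.7  84.4] dp [-0.0001 -0.0011  0.0672] twist [0.0005 0.0001 0.0002] F [-0.6  0.1 -2.3] gap 35.7 q [ 0.55  0.21  2.19 -0.54  0.28 -0.8 ]
```

apply_moves --twist '[[0, 0, 0], [0, 0, 0], [0, 0, 0], [0, 0, 0], [0, 0, 0], [0, 0, 0]]' --dp '[[0, -0.001, 0.015], [0, -0.001, 0.03], [0, -0.001, 0.045], [0, -0.001, 0.06], [0, -0.001, 0.067], [0, -0.001, 0.067]]' --fingers '[-1, -1, -1, -1, -1, -1]'

```text
time: 14.7
tcp_pos: [505.0, 263.1, 66.9]
eef_rot: [[-0.835, -0.265, 0.482], [-0.23, 0.964, 0.133], [-0.5, 0.0, -0.866]]
contact_force: [-3.4, -0.1, 0.4]
finger_gap: 35.8
grip_force: 30.0
```

```bash
python3 plan.py nest -1 72.3 6
```

```text
t 14.7 at [505.  263.1  66.9] dp [-0.0016 -0.0006  0.0018] twist [ 0.0005 -0.      0.0005] F [-3.4 -0.1  0.4] gap 35.8 q [ 0.55  0.25  2.19 -0.63  0.24 -0.71]
```

Light contact with the plate. Release and retreat.

apply_moves --twist '[[0, 0, 0], [0, 0, 0], [0, 0, 0], [0, 0, 0], [0, 0, 0], [0, 0, 0], [0, 0, 0], [0, 0, 0]]' --dp '[[0, 0, 0], [0, 0, 0], [0, 0, 0], [0, 0, 0], [0, 0, -0.06], [0, 0, -0.16], [0, 0, -0.3], [0, 0, -0.4]]' --fingers '[0.15, 0.15, 0.15, 0.15, 0.15, 0.15, 0.15, 0.15]'

```text
time: 15.5
tcp_pos: [446.8, 247.2, 172.5]
eef_rot: [[-0.835, -0.265, 0.483], [-0.229, 0.964, 0.134], [-0.501, 0.002, -0.866]]
contact_force: [0.3, 0.7, 0.9]
finger_gap: 52.4
grip_force: 0.0
```

apply_moves --twist '[[0, 0, 0], [0, 0, 0], [0, 0, 0]]' --dp '[[0, -0.1, 0], [0, -0.2, 0], [0, -0.2, 0]]' --fingers '[0.15, 0.15, 0.15]'

```text
time: 15.8
tcp_pos: [463.6, 186.9, 171.1]
eef_rot: [[-0.836, -0.261, 0.483], [-0.226, 0.965, 0.131], [-0.5, 0.001, -0.866]]
contact_force: [-0.6, 1.0, 0.2]
finger_gap: 52.6
grip_force: 0.0
```

```bash
cat > chk.py <<'E'
from plant import arm
from h import *; from plan import PR,C
import sys
cal=arm.get_calibration("wrist");im,d=arm.get_image("wrist");z=dict(im=im,d=d,**cal)
im,P=pts(z);L=(P-C)@PR;cv2.imwrite(sys.argv[1],im); hsv=cv2.cvtColor(im,cv2.COLOR_BGR2HSV)
for y in(-72,72):
    m=(d>0)&(abs(L[...,2]-36)<3)&(abs(L[...,0])<50)&(abs(L[...,1]-y)<30)&(hsv[...,2]>60);q=L[m]
    if len(q)>50: print(y,len(q),rect(q[:,:2]),np.median(q[:,2]),np.polyfit(q[:,0],q[:,2],1),np.polyfit(q[:,1],q[:,2],1))
o=(hsv[...,0]>5)&(hsv[...,0]<22)&(hsv[...,1]>140)&(d>0); r=np.hypot(L[...,0],L[...,1])
a=L[o&(abs(L[...,2]-48)<4)&(r>40)&(r<95)]; th=np.degrees(np.arctan2(a[:,1],a[:,0]))%180; print('arm deg',len(a),np.median(th) if len(a) else 0)
e=L[o&(abs(L[...,2]-71)<4)&(r<40)]
if len(e)>20: print('ears',len(e),rect(e[:,:2]),np.median(e[:,2]))
for k in(1,-1):
    b=a[a[:,0]*k>0]
    if len(b)>20: print('arm fit',k,len(b),np.degrees(np.arctan(np.polyfit(b[:,0],b[:,1],1)[0])))
E
python3 chk.py pics/w6.png; python3 plan.py col 17 110;python3 plan.py col -163 110
```

```text
-72 3063 (array([ -0.7, -71.1]), array([69.5, 37. ]), -0.1) 36.33974374137322 [2.37410509e-03 3.63321190e+01] [-3.73149841e-03  3.60612933e+01]
72 2746 (array([-1.3, 72.8]), array([69.3, 36.5]), -0.2) 36.34468293865052 [2.72962128e-03 3.63432691e+01] [3.90310119e-03 3.60385196e+01]
arm deg 1446 16.59074305600995
ears 1220 (array([0.4, 1.3]), array([57.8, 18.2]), 17.3) 70.97804700805415
arm fit 1 410 1.581122735164254
arm fit -1 1036 11.328294005098808
t 15.85 at [463.6 188.  171. ] dp [-0.004  -0.0364  0.0552] twist [3.0000e-04 2.0000e-04 1.3573e+00] F [0.1 0.5 0.4] gap 52.3 q [ 0.42 -0.02  2.17 -0.16  0.48 -1.29]
t 15.85 at [463.6 188.  171. ] dp [-0.004  -0.0364  0.0552] twist [-1.000e-04  2.000e-04 -1.427e-01] F [0.1 0.5 0.4] gap 52.3 q [ 0.42 -0.02  2.17 -0.16  0.48 -1.29]
```

View pics/w6.png

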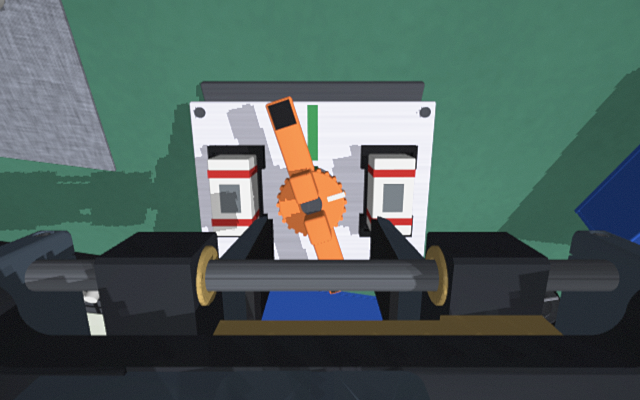

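Both modules sit squarely (left (212,195) px, right (392,195) px on screen), the collar is at about 17°. I need the half-turned wrist pose so the last joint has room for the turn.

apply_moves --twist '[[0, 0, 0.55], [0, 0, 0.55], [0, 0, 0.55], [0, 0, 0.55], [0, 0, 0.55], [0, 0, 0.55], [0, 0, 0.55], [0, 0, 0.55]]' --dp '[[0, -0.03, 0], [0, -0.03, 0], [0, -0.03, 0], [0, -0.03, 0], [0, -0.03, 0], [0, -0.03, 0], [0, -0.03, 0], [0, -0.03, 0]]' --fingers '[0.15, 0.15, 0.15, 0.15, 0.15, 0.15, 0.15, 0.15]'

```text
time: 16.65
tcp_pos: [465.6, 181.6, 170.5]
eef_rot: [[-0.58, 0.657, 0.482], [0.79, 0.598, 0.134], [-0.2, 0.458, -0.866]]
contact_force: [0.3, 0.4, -0.5]
finger_gap: 52.6
grip_force: 0.0
```

apply_moves --twist '[[0, 0, 0.55], [0, 0, 0.55], [0, 0, 0.55], [0, 0, 0.55], [0, 0, 0.55], [0, 0, 0.55], [0, 0, 0.55], [0, 0, 0.55]]' --dp '[[0, 0, 0], [0, 0, 0], [0, 0, 0], [0, 0, 0], [0, 0, 0], [0, 0, 0], [0, 0, 0], [0, 0, 0]]' --fingers '[0.15, 0.15, 0.15, 0.15, 0.15, 0.15, 0.15, 0.15]'

```text
time: 17.45
tcp_pos: [465.6, 181.7, 170.5]
eef_rot: [[0.365, 0.797, 0.481], [0.868, -0.478, 0.134], [0.337, 0.369, -0.866]]
contact_force: [0.0, -0.7, 0.5]
finger_gap: 52.6
grip_force: 0.0
```

```bash
sed -i 's/plate(0,0,a\[1\])/plate(0.2,0.8,a[1])/' plan.py; python3 plan.py col 17.2 85
```

```text
t 17.45 at [465.6 181.7 170.5] dp [-0.0058  0.0114  0.1366] twist [-0.0009 -0.0003  0.2552] F [ 0.  -0.7  0.5] gap 52.6 q [ 0.39 -0.02  2.17 -0.13  0.47  0.96]
```

apply_moves --twist '[[0, 0, 0.07], [0, 0, 0.14], [0, 0, 0.21], [0, 0, 0.255], [0, 0, 0.255], [0, 0, 0.255]]' --dp '[[-0.006, 0.011, 0], [-0.006, 0.011, 0], [-0.006, 0.011, 0.05], [-0.006, 0.011, 0.1], [-0.006, 0.011, 0.135], [-0.006, 0.011, 0.135]]' --fingers '[0.15, 0.15, 0.15, 0.15, 0.15, 0.15]'

```text
time: 18.05
tcp_pos: [486.8, 183.4, 134.6]
eef_rot: [[0.718, 0.505, 0.479], [0.51, -0.85, 0.133], [0.474, 0.149, -0.868]]
contact_force: [-0.2, 0.1, -0.5]
finger_gap: 52.2
grip_force: 0.0
```

```bash
python3 plan.py col 17.2 55
```

```text
t 18.05 at [486.8 183.4 134.6] dp [0.0046 0.0001 0.0983] twist [-0.0011  0.0012  0.0035] F [-0.2  0.1 -0.5] gap 52.2 q [ 0.37  0.06  2.2  -0.14  0.37  1.49]
```

apply_moves --twist '[[0, 0, 0.003], [0, 0, 0.003], [0, 0, 0.003], [0, 0, 0.003], [0, 0, 0.003], [0, 0, 0.003], [0, 0, 0.003], [0, 0, 0.003]]' --dp '[[0.004, 0, 0.03], [0.004, 0, 0.06], [0.004, 0, 0.085], [0.004, 0, 0.098], [0.004, 0, 0.098], [0.004, 0, 0.098], [0.004, 0, 0.098], [0.004, 0, 0.098]]' --fingers '[0.15, 0.15, 0.15, 0.15, -1, -1, -1, -1]' --grip_force 25

```text
time: 18.85
tcp_pos: [502.3, 187.5, 111.7]
eef_rot: [[0.72, 0.498, 0.482], [0.502, -0.855, 0.133], [0.479, 0.146, -0.866]]
contact_force: [0.3, -0.2, 0.8]
finger_gap: 23.3
grip_force: 0.0
```

apply_moves --twist '[[0, 0, 0], [0, 0, 0], [0, 0, 0], [0, 0, 0]]' --dp '[[0, 0, 0], [0, 0, 0], [0, 0, 0], [0, 0, 0]]' --fingers '[-1, -1, -1, -1]'

```text
time: 19.25
tcp_pos: [502.3, 187.5, 111.4]
eef_rot: [[0.721, 0.498, 0.482], [0.502, -0.855, 0.133], [0.478, 0.146, -0.866]]
contact_force: [0.0, -0.4, 0.3]
finger_gap: 0.1
grip_force: 0.0
```

```bash
python3 plan.py col 90 55
```

```text
t 19.25 at [502.3 187.5 111.4] dp [-0.0027 -0.0027  0.0046] twist [-4.000e-04 -5.000e-04 -6.076e-01] F [ 0.  -0.4  0.3] gap 0.1 q [ 0.37  0.12  2.21 -0.17  0.29  1.53]
```

```bash
python3 chk.py pics/w7.png; python3 -c "
from plan import *; s=arm.state(); print(PR.T@(s['tcp_pos']-C), PR.T@s['eef_rot'])"
```

```text
-72 2161 (array([ 16.4, -70.9]), array([37.3, 36. ]), 89.9) 36.39731520960798 [-1.75120738e-02  3.66927568e+01] [-6.11039295e-03  3.58999411e+01]
72 5436 (array([-1.1, 72.8]), array([70.4, 36.5]), 0.0) 36.469709130319444 [-3.70753984e-03  3.64489261e+01] [2.61598516e-03 3.62527250e+01]
arm deg 1983 18.252879443082783
ears 869 (array([9.1, 4.2]), array([39.8, 17.8]), 17.4) 71.07122332597353
arm fit 1 1925 11.764396537586387
arm fit -1 58 17.093564420717986
[ 1.23006825  0.26728942 56.36648467] [[ 9.55834717e-01  2.93904736e-01  2.68737524e-05]
 [ 2.93904470e-01 -9.55833967e-01  1.26076603e-03]
 [ 3.96231954e-04 -1.19718563e-03 -9.99999205e-01]]
```

View pics/w7.png

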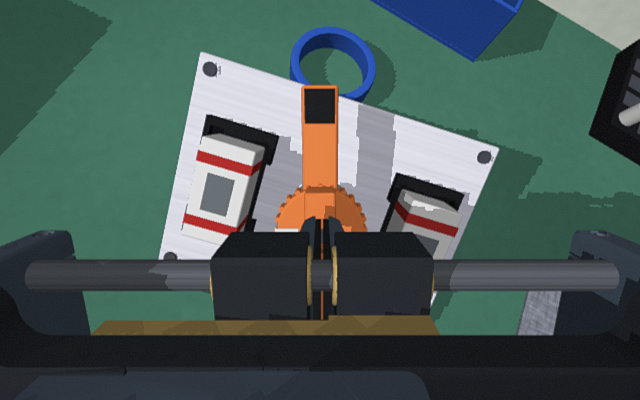

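```bash
python3 - <<'E'
from h import *; from plant import arm
s=arm.state();cal=arm.get_calibration("wrist");im,d=arm.get_image("wrist");z=dict(im=im,d=d,**cal);im,P=pts(z)
hsv=cv2.cvtColor(im,cv2.COLOR_BGR2HSV);T=(P-s['tcp_pos'])@s['eef_rot']
o=(hsv[...,0]>5)&(hsv[...,0]<22)&(hsv[...,1]>140)
for n,c in(('orange',o),('dark',~o)):
  for x in range(-30,36,4):
    m=(d>0)&c&(abs(T[...,0]-x)<2)&(abs(T[...,1])<20)&(T[...,2]>-45)&(T[...,2]<8)
    if m.sum()>4: q=T[m]; print(n,x,len(q),'y',np.percentile(q[:,1],[2,98]).round(1),'z',np.percentile(q[:,2],[2,50,98]).round(1))
crop=cv2.resize(im[170:270,260:390],None,fx=6,fy=6,interpolation=cv2.INTER_CUBIC)[:600,:780];cv2.imwrite('pics/c1.png',cv2.convertScaleAbs(crop,alpha=1.8))
E
```

```text
orange -10 13 y [-0.7 -0.1] z [-15.4 -14.5  -6.2]
orange -6 18 y [-0.7 -0.1] z [-14.7  -7.9  -0.5]
orange -2 16 y [-6.1 19.6] z [3.5 4.3 5.1]
orange 2 111 y [-19.6  19.4] z [2.9 4.1 5.1]
orange 6 174 y [-19.5  19.7] z [2.8 4.1 5.4]
orange 10 217 y [-19.5  19.8] z [-14.9   4.    5.3]
orange 14 311 y [-19.3  19.3] z [-15.9   3.6   5.2]
orange 18 447 y [-19.3  19.1] z [-33.3 -13.7   5.3]
orange 22 382 y [-17.9  17.2] z [-15.9 -14.    6. ]
orange 26 331 y [-15.   12.3] z [-16.  -14.3   7.7]
orange 30 261 y [-9.9  6.7] z [-14.1  -1.6   8. ]
orange 34 91 y [-10.7   7.4] z [6.4 7.5 8. ]
dark -6 12 y [-0.7 -0.1] z [0.5 1.3 1.7]
dark -2 22 y [-19.3  -0.1] z [0.7 2.2 4.2]
dark 2 28 y [-19.6  12.5] z [0.8 3.6 5.3]
dark 14 35 y [-4.8  6.5] z [-44.6 -28.8 -14.1]
dark 18 375 y [-9.5  8.8] z [-44.7 -37.1 -25.5]
```

View pics/c1.png

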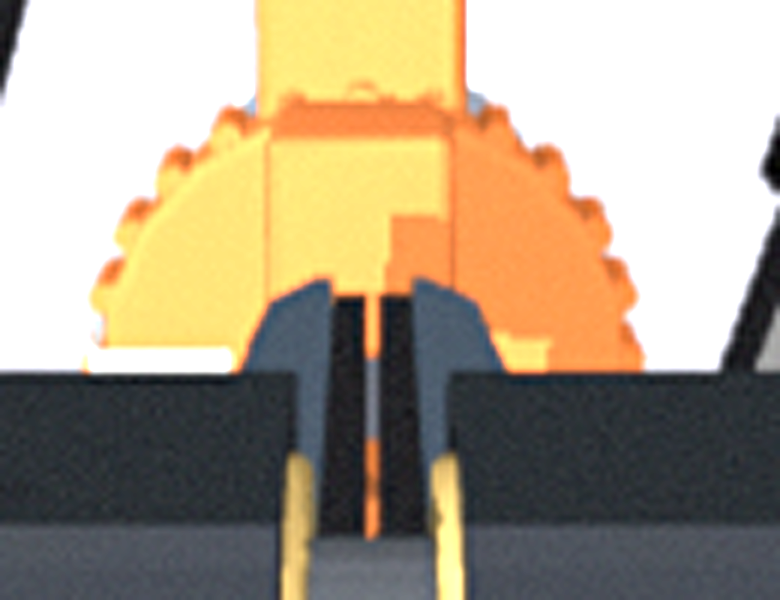

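The fingers are shut above the ears: the wide part of the pads ends near the ears' top (crop around (370,290)). I'll open and go lower in small steps, watching the force.

apply_moves --twist '[[0, 0, 0], [0, 0, 0], [0, 0, 0], [0, 0, 0], [0, 0, 0], [0, 0, 0], [0, 0, 0], [0, 0, 0]]' --dp '[[0, 0, 0], [0, 0, 0], [0, 0, 0], [0, 0, 0], [-0.003, -0.002, 0.005], [-0.003, -0.002, 0.01], [-0.003, -0.002, 0.015], [-0.003, -0.002, 0.015]]' --fingers '[0.1, 0.1, 0.1, 0.1, 0.1, 0.1, 0.1, 0.1]'

```text
time: 20.15
tcp_pos: [503.5, 188.1, 106.7]
eef_rot: [[0.721, 0.498, 0.482], [0.502, -0.855, 0.133], [0.478, 0.146, -0.866]]
contact_force: [0.1, 0.1, -0.5]
finger_gap: 50.3
grip_force: 0.0
```

apply_moves --twist '[[0, 0, 0], [0, 0, 0], [0, 0, 0], [0, 0, 0]]' --dp '[[0, 0, 0.004], [0, 0, 0.008], [0, 0, 0.012], [0, 0, 0.012]]' --fingers '[0.1, 0.1, 0.1, 0.1]'

```text
time: 20.55
tcp_pos: [505.2, 188.6, 103.7]
eef_rot: [[0.721, 0.498, 0.482], [0.502, -0.855, 0.133], [0.478, 0.146, -0.866]]
contact_force: [-0.2, 0.5, 0.5]
finger_gap: 50.0
grip_force: 0.0
```

apply_moves --twist '[[0, 0, 0], [0, 0, 0], [0, 0, 0], [0, 0, 0], [0, 0, 0], [0, 0, 0]]' --dp '[[0, 0, 0], [0, 0, 0], [0, 0, 0], [0, 0, 0], [0, 0, 0], [0, 0, 0]]' --fingers '[-0.4, -0.45, -0.5, -0.55, -0.6, -0.65]' --grip_force 25

```text
time: 21.15
tcp_pos: [505.2, 188.6, 103.9]
eef_rot: [[0.721, 0.498, 0.482], [0.502, -0.855, 0.133], [0.478, 0.146, -0.866]]
contact_force: [-0.6, -0.0, -0.7]
finger_gap: 16.2
grip_force: 0.0
```

```bash
python3 plan.py col 17.2 48
```

```text
t 21.15 at [505.2 188.6 103.9] dp [ 0.0003 -0.0007  0.0009] twist [-0.0006 -0.0002 -0.0009] F [-0.6 -0.  -0.7] gap 16.2 q [ 0.37  0.14  2.21 -0.19  0.27  1.54]
```

```bash
python3 - <<'E'
from h import *; from plant import arm
s=arm.state();cal=arm.get_calibration("wrist");im,d=arm.get_image("wrist");z=dict(im=im,d=d,**cal);im,P=pts(z)
T=(P-s['tcp_pos'])@s['eef_rot']
M=np.linalg.inv(cal['world_from_camera'])
for t in((16,0,-14),(16,0,0),(0,0,0),(16,9,-19),(16,0,-23),(7,0,-23),(29,0,-23)):
    w=s['tcp_pos']+s['eef_rot']@np.array(t,float); c=M@np.r_[w,1]; print(t,'px',(cal['fx']*c[0]/c[2]+cal['cx']).round(),(cal['fy']*c[1]/c[2]+cal['cy']).round())
c=s['eef_rot'].T@(cal['world_from_camera'][:3,3]-s['tcp_pos']);print('cam in tool',c.round(1))
for v in range(196,244,4): print(v,[tuple(T[v,u].round().astype(int)) for u in (300,308,314,322,330,336)])
crop=cv2.resize(im[170:270,260:390],None,fx=6,fy=6,interpolation=cv2.INTER_CUBIC)[:600,:780];cv2.imwrite('pics/c2.png',cv2.convertScaleAbs(crop,alpha=1.8))
E
```

```text
(16, 0, -14) px 322.0 214.0
(16, 0, 0) px 322.0 207.0
(0, 0, 0) px 322.0 232.0
(16, 9, -19) px 338.0 216.0
(16, 0, -23) px 322.0 219.0
(7, 0, -23) px 322.0 234.0
(29, 0, -23) px 322.0 195.0
cam in tool [  69.4   -0.2 -194.7]
196 [(np.int64(24), np.int64(-13), np.int64(-5)), (np.int64(28), np.int64(-8), np.int64(-22)), (np.int64(28), np.int64(-4), np.int64(-22)), (np.int64(28), np.int64(0), np.int64(-23)), (np.int64(29), np.int64(4), np.int64(-23)), (np.int64(28), np.int64(7), np.int64(-22))]
200 [(np.int64(21), np.int64(-13), np.int64(-3)), (np.int64(26), np.int64(-8), np.int64(-23)), (np.int64(26), np.int64(-4), np.int64(-22)), (np.int64(26), np.int64(0), np.int64(-23)), (np.int64(26), np.int64(4), np.int64(-23)), (np.int64(26), np.int64(7), np.int64(-23))]
204 [(np.int64(19), np.int64(-13), np.int64(-4)), (np.int64(24), np.int64(-8), np.int64(-22)), (np.int64(24), np.int64(-4), np.int64(-23)), (np.int64(24), np.int64(0), np.int64(-23)), (np.int64(24), np.int64(4), np.int64(-23)), (np.int64(24), np.int64(7), np.int64(-21))]
208 [(np.int64(17), np.int64(-13), np.int64(-4)), (np.int64
[... 1674 characters left out ...]
.int64(8), np.int64(-4), np.int64(-22)), (np.int64(8), np.int64(0), np.int64(-23)), (np.int64(8), np.int64(4), np.int64(-23)), (np.int64(2), np.int64(8), np.int64(-4))]
236 [(np.int64(16), np.int64(-10), np.int64(-50)), (np.int64(0), np.int64(-8), np.int64(-6)), (np.int64(0), np.int64(-5), np.int64(-6)), (np.int64(0), np.int64(0), np.int64(-8)), (np.int64(1), np.int64(5), np.int64(-8)), (np.int64(-1), np.int64(8), np.int64(-4))]
240 [(np.int64(16), np.int64(-10), np.int64(-55)), (np.int64(-3), np.int64(-8), np.int64(-7)), (np.int64(-2), np.int64(-5), np.int64(-7)), (np.int64(-3), np.int64(0), np.int64(-7)), (np.int64(-2), np.int64(5), np.int64(-8)), (np.int64(-4), np.int64(8), np.int64(-4))]
```

View pics/c2.png

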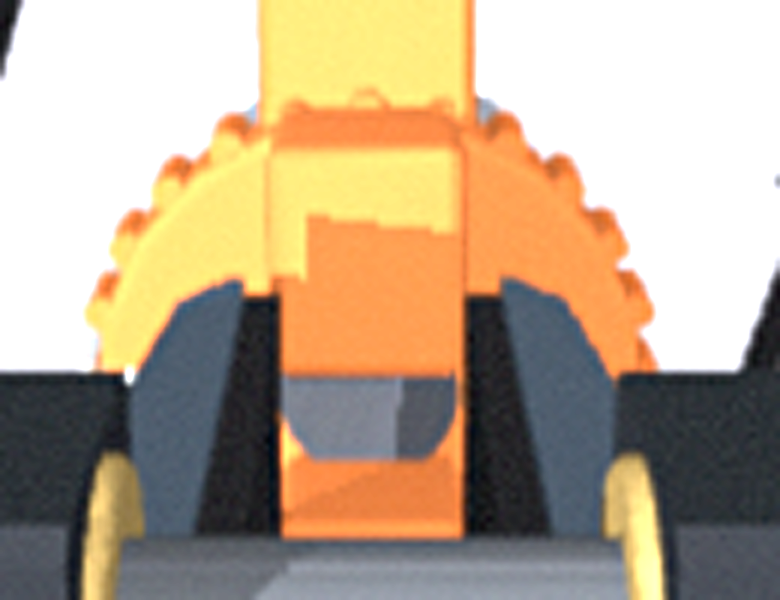

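Now the pads (crop x 240–280 and 465–500) stand right at both sides of the ears. Squeeze.

apply_moves --twist '[[0, 0, 0], [0, 0, 0], [0, 0, 0], [0, 0, 0]]' --dp '[[0, 0, 0], [0, 0, 0], [0, 0, 0], [0, 0, 0]]' --fingers '[-0.75, -0.85, -1, -1]' --grip_force 25

```text
time: 21.6
tcp_pos: [505.2, 188.6, 103.9]
eef_rot: [[0.721, 0.498, 0.482], [0.502, -0.855, 0.133], [0.478, 0.146, -0.866]]
contact_force: [-0.0, -0.5, 0.4]
finger_gap: 0.4
grip_force: 0.0
```

The fingers still shut above the ears, so their ends sit some 25 mm behind the TCP. Open and go 14 mm lower, watching the force.

apply_moves --twist '[[0, 0, 0], [0, 0, 0], [0, 0, 0], [0, 0, 0], [0, 0, 0], [0, 0, 0], [0, 0, 0], [0, 0, 0]]' --dp '[[0, 0, 0], [0, 0, 0], [0, 0, 0], [0, 0, 0], [0, 0, 0.007], [0, 0, 0.014], [0, 0, 0.021], [0, 0, 0.025]]' --fingers '[0, 0, 0, 0, 0, 0, 0, 0]'

```text
time: 22.4
tcp_pos: [508.9, 189.6, 97.0]
eef_rot: [[0.721, 0.498, 0.482], [0.502, -0.855, 0.133], [0.478, 0.146, -0.866]]
contact_force: [1.1, 0.3, 0.0]
finger_gap: 45.4
grip_force: 0.0
```

apply_moves --twist '[[0, 0, 0], [0, 0, 0], [0, 0, 0], [0, 0, 0], [0, 0, 0]]' --dp '[[0, 0, 0.005], [0, 0, 0.01], [0, 0, 0.015], [0, 0, 0.02], [0, 0, 0.02]]' --fingers '[0, 0, 0, 0, 0]'

```text
time: 22.9
tcp_pos: [511.7, 190.4, 91.9]
eef_rot: [[0.721, 0.498, 0.482], [0.502, -0.855, 0.133], [0.478, 0.146, -0.866]]
contact_force: [0.2, -0.4, 0.3]
finger_gap: 45.7
grip_force: 0.0
```

apply_moves --twist '[[0, 0, 0], [0, 0, 0], [0, 0, 0], [0, 0, 0], [0, 0, 0], [0, 0, 0], [0, 0, 0], [0, 0, 0]]' --dp '[[0, 0, 0], [0, 0, 0], [0, 0, 0], [0, 0, 0], [0, 0, 0], [0, 0, 0], [0, 0, 0], [0, 0, 0]]' --fingers '[-0.4, -0.5, -0.6, -0.7, -1, -1, -1, -1]'

```text
time: 23.7
tcp_pos: [511.6, 190.6, 92.2]
eef_rot: [[0.721, 0.498, 0.482], [0.502, -0.855, 0.133], [0.478, 0.146, -0.866]]
contact_force: [-3.6, 4.3, 1.5]
finger_gap: 18.1
grip_force: 25.0
```

Gripped (18.1 mm). Turn counter-clockwise (negative about tool z).

apply_moves --twist '[[0, 0, -0.03], [0, 0, -0.08], [0, 0, -0.13], [0, 0, -0.18], [0, 0, -0.23], [0, 0, -0.27], [0, 0, -0.3], [0, 0, -0.3]]' --dp '[[0, 0, 0], [0, 0, 0], [0, 0, 0], [0, 0, 0], [0, 0, 0], [0, 0, 0], [0, 0, 0], [0, 0, 0]]' --fingers '[-1, -1, -1, -1, -1, -1, -1, -1]'

```text
time: 24.5
tcp_pos: [511.6, 190.6, 92.2]
eef_rot: [[0.29, 0.827, 0.482], [0.908, -0.396, 0.133], [0.301, 0.399, -0.866]]
contact_force: [-2.4, 3.8, 1.5]
finger_gap: 17.7
grip_force: 25.0
```

```bash
python3 plan.py col 90 34.5; python3 -c "
from plan import *; s=arm.state(); print(PR.T@(s['tcp_pos']-C),s['wrist_torque'])"
```

```text
t 24.5 at [511.6 190.6  92.2] dp [0.0003 0.     0.001 ] twist [-2.000e-04 -7.000e-04 -3.075e-01] F [-2.4  3.8  1.5] gap 17.7 q [ 0.37  0.17  2.22 -0.21  0.24  0.93]
[ 0.14709683  0.74051229 34.78822597] [0.49032131 0.57353461 0.51021628]
```

apply_moves --twist '[[0, 0, -0.04], [0, 0, -0.09], [0, 0, -0.14], [0, 0, -0.19], [0, 0, -0.24], [0, 0, -0.28], [0, 0, -0.307], [0, 0, -0.307]]' --dp '[[0, 0, 0], [0, 0, 0], [0, 0, 0], [0, 0, 0], [0, 0, 0], [0, 0, 0], [0, 0, 0], [0, 0, 0]]' --fingers '[-1, -1, -1, -1, -1, -1, -1, -1]'

```text
time: 25.3
tcp_pos: [511.8, 190.6, 92.3]
eef_rot: [[-0.263, 0.836, 0.482], [0.965, 0.226, 0.133], [0.002, 0.5, -0.866]]
contact_force: [-1.8, 4.3, 1.4]
finger_gap: 17.9
grip_force: 25.0
```

apply_moves --twist '[[0, 0, 0], [0, 0, 0], [0, 0, 0], [0, 0, 0], [0, 0, 0], [0, 0, 0], [0, 0, 0], [0, 0, 0]]' --dp '[[0, 0, 0], [0, 0, 0], [0, 0, 0], [0, 0, 0], [0, 0, -0.04], [0, 0, -0.1], [0, 0, -0.2], [0, 0, -0.25]]' --fingers '[0, 0, 0, 0, 0, 0, 0, 0]'

```text
time: 26.1
tcp_pos: [475.1, 180.4, 159.6]
eef_rot: [[-0.263, 0.835, 0.484], [0.965, 0.227, 0.134], [0.002, 0.502, -0.865]]
contact_force: [0.3, -0.3, -0.8]
finger_gap: 45.7
grip_force: 0.0
```

apply_moves --twist '[[0, 0, 0], [0, 0, 0], [0, 0, 0], [0, 0, 0]]' --dp '[[0, 0, -0.1], [0, 0, -0.2], [0, 0, -0.2], [0, 0, -0.2]]' --fingers '[0, 0, 0, 0]'

```text
time: 26.5
tcp_pos: [446.5, 172.5, 209.9]
eef_rot: [[-0.264, 0.835, 0.483], [0.965, 0.227, 0.134], [0.002, 0.502, -0.865]]
contact_force: [0.2, 0.9, -0.9]
finger_gap: 45.6
grip_force: 0.0
```

```bash
python3 chk.py pics/w8.png; python3 - <<'E'
from plant import arm
from h import *; from plan import PR,C
cal=arm.get_calibration("top");im,d=arm.get_image("top");z=dict(im=im,d=d,**cal);im,P=pts(z);z0=np.load('top0.npz');_,P0=pts(z0)
hsv=cv2.cvtColor(im,cv2.COLOR_BGR2HSV);L=(P-C)@PR
for n,b in(("bottle",(345,255,390,300)),("spool",(435,248,490,298)),("tape",(170,140,230,195)),("driver",(395,195,422,290))):
    s=np.s_[b[1]:b[3],b[0]:b[2]]; print(n,'changed px',int((abs(im[s].astype(int)-z0['im'][s]).max(-1)>60).sum()))
cv2.imwrite('pics/top1.png',im)
E
```

```text
-72 1003 (array([ -0.5, -65. ]), array([69.6, 25. ]), -0.2) 36.28972046545533 [-2.28889294e-03  3.62437010e+01] [-1.31796575e-02  3.53931092e+01]
72 1941 (array([-1.3, 72.6]), array([70.1, 35.5]), -0.1) 36.28790930162133 [-1.39333603e-03  3.62893994e+01] [-4.78105112e-03  3.66416678e+01]
arm deg 1389 89.83622742393258
ears 903 (array([0.4, 1.4]), array([57.6, 18. ]), -89.6) 71.02590615548816
arm fit 1 728 56.428576923764716
arm fit -1 661 -30.405452509277765
bottle changed px 0
spool changed px 0
tape changed px 0
driver changed px 0
```

View pics/w8.png

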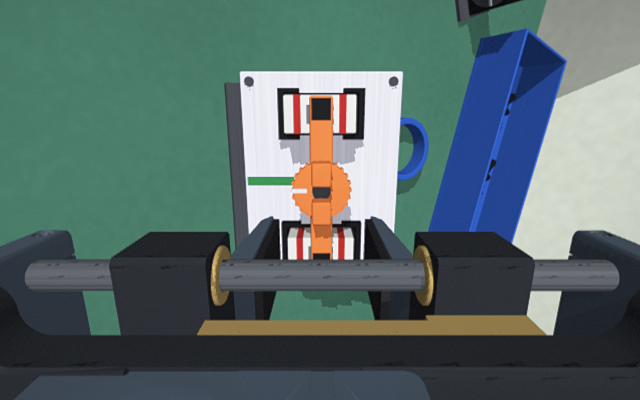

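The collar is at 90° within half a degree, lying across both seated modules (320,115) and (320,240), and nothing else has moved. Handing in.

```bash
python3 -c "
from plant import arm; print(arm.finish_job())"
```

```text
the job is handed in; nothing more can be done
None
```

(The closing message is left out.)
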